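# Shift the dosing-line selector into the third slot

### The job

The lever of the dosing-line selector stands somewhere in the left leg of its H-shaped gate. Push its knob with the fingertips, without gripping it: into line with the crossbar if need be, across to the right leg, then forward (away from the robot) all the way to the end of the third slot, marked by the blue disc, and leave it there. Leave the bottle, the measuring cylinder and the jar standing where they are.

Things in the scene. Friction and masses are not known exactly. Their poses are not given: they have to be found in the camera images.
- gate: White selector box fixed to the table, 180 x 170 mm, deck surface 102 mm above the table, an H-shaped slot edged in black cut through the deck. Origin at the centre of its underside; x = forward (away from the robot, though the box is turned up to 0.6 rad), y = left, z up.
- h_middle (a point): Middle of the H, level with the deck surface; axes as gate. Two legs along x, centred at y = +-22 mm, each 17 mm wide, from x = -31 to +31 mm; a crossbar 17 mm wide along y joins them at x = 0. Slots: first = left leg forward (orange disc), second = left leg back (green), third = right leg forward (blue), fourth = right leg back (grey). Web corners are rounded to 6 mm.
- third_mark (a point): The blue disc (24 mm across, 2.5 mm high) on the deck just beyond the forward end of the third slot: its centre.
- knob (a point): Centre of the lever's knob: an upright black block with red side pads, 40 x 40 mm over the pads, 46 mm tall, on a 9 mm steel stem; axes are the lever's own. The lever leans about a pivot 22 mm above the table under the middle of the H, 128 mm from this point: upright, the knob spans 127 to 173 mm above the table. It moves about 42 mm each way.
- across (a joint): Sideways lean of the lever, rad: 0 = middle, + = right, - = left; stops at +-0.33. About -0.28 is the middle of the left leg, +0.28 of the right leg. Dry friction, about 2 N at the knob: it stays where it is left. The stem strikes the deck between the legs, so it can change legs only along the crossbar, with joint fore within about +-0.05.
- fore (a joint): Forward lean of the lever, rad: 0 = in line with the crossbar, + = forward, - = back towards the robot; stops at +-0.33 (the ends of the slots). Dry friction as for across.
- pad_near: Red push pad on the knob's back side (towards the robot), 34 mm wide, 44 mm tall, 3 mm thick; origin at its middle, axes as knob.
- pad_far: The same on the knob's forward side (away from the robot).
- pad_left: The same on the knob's left side.
- pad_right: The same on the knob's right side.
- additive: Loose white bottle with a blue cap, 60 mm across, 130 mm tall, standing on the table left of the box. Origin at the centre of its underside.
- cylinder: Loose clear measuring cylinder, 34 mm across on a blue foot 66 mm across, 165 mm tall, standing right of the box. Origin at the centre of its underside.
- jar: Loose amber jar with a black lid, 66 mm across, 85 mm tall, standing beyond the box. Origin at the centre of its underside.
Mind the look-alikes: they are no part of the job. What is shaped like the cylinder but brown or yellow is not meant.

How it is judged:
On the way, in this order (a step that is already met when the one before it is completed fails the run):
1. the lever has come across to the right leg, in line with the crossbar (value of joint across above 0.14 rad and value of joint fore between -0.1 and 0.1 rad), for 0.02 s.
2. the lever is home at the end of the third slot (value of joint across above 0.2 rad and value of joint fore above 0.27 rad), for 0.2 s.
At the end, for the whole second after the job is handed in: The lever rests at the forward end of the third slot (leaning right by more than 0.2 rad and forward by more than 0.27 of its 0.33 rad), at rest; bottle, cylinder and jar stand upright (within 0.2 rad) within 20 mm of where they stood (all of step 2 and value of joint across below 0.4 rad and velocity of joint fore between -0.05 and 0.05 rad/s and distance of each of additive, cylinder, jar from where it was at the start of the episode below 0.02 m and angle between each of additive, cylinder, jar's own z axis and vertical below 0.2 rad); the robot touches nothing.
It fails at once if the knob is gripped: the fingers press on two opposite sides of it at once ((contact force between the fingers and pad_near above 0.5 N and contact force between the fingers and pad_far above 0.5 N) or (contact force between the fingers and pad_left above 0.5 N and contact force between the fingers and pad_right above 0.5 N)).
It fails at once if the bottle, the measuring cylinder or the jar is shifted by more than 20 mm, lifted or tipped (distance of any of additive, cylinder, jar from where it was at the start of the episode above 0.02 m or angle between any of additive, cylinder, jar's own z axis and vertical above 0.2 rad).
It also fails if it takes over 70 s, if anything falls off the work surface, if the arm or the gripper's body presses on something with over 40 N, if the wrist force passes 120 N, or if a joint passes its speed limit or range.

### The arm

A 7-joint arm with a two-finger parallel gripper is mounted at the origin on the work surface. World frame = base frame: x ahead of the robot, y to its left, z up, the work surface at z = 0. Lengths are in m, angles in rad, forces in N, time in s.
With the tool pointing down it reaches from about 0.425 to 0.875 m from the base axis. Payload 4.7 kg.
Tool frame: the origin (TCP) lies midway between the tips of the shut fingers; the grasp point (between the pads) lies 19 mm behind it; y points along the fingers, z is the direction in which the jaws open and shut, and the axes are right-handed (so a half turn about y gives the same grasp; the last joint's range is limited). The gripper opens to 87 mm and grips with 3 to 60 N. Pads are 19 mm wide; open, the fingers measure 117 mm over their backs; the gripper's body (75 mm by 190 mm) begins 51 mm behind the grasp point.
Start: joints at [-1.278, 0.321, -0.07, 1.45, 0.023, 1.371, -0.057], TCP at [0.179, 0.625, 0.223] pointing down, gripper open.
Joint ranges: [-2.86, 2.86], [-0.3, 2.09], [-1.38, 1.24], [0.06, 2.45], [-1.56, 4.7], [0.09, 2.05], [-2.69, 2.69]. Speed limits (rad/s): [2.57, 2.57, 3.14, 3.14, 3.14, 3.14, 3.14].

### API

Orientations are given as a rotation vector (axis times angle).
In Python, from bench import ctrl gives the robot as it stands.
- The arm moves only by the tool play_rows, never from a script. Its arguments are lists of equal length, an entry for each row: "translation": the shift along the tool's x, y, z in mm, a list of three; "turn": the turn, a rotation vector about the tool's x, y, z in rad, a list of three; "fingers": the opening, from -1 (shut) to 1 (fully open), so that 0 is half open. In form: {"translation": [[dx, dy, dz], ...], "turn": [[wx, wy, wz], ...], "fingers": [fingers, ...]}. A call has exactly 10 rows; each row shifts and turns the commanded pose from where the row before left it, along the tool's axes as they then stand; what a row does not reach is not made up. A row lasts 1/12 s, in which the tool goes at most 41.7 mm and 7.16 degrees, less where a joint would pass 70% of its speed; a pose out of reach is approached as far as the arm can. A call with a gripper value outside its range is refused whole. The fingers move at their own pace and stop on an object; "grip_force" is the grip in N (left out, the last holds). Time passes only in rows, so rows that do not move let the fingers close, or fill a call up. It gives the time, the measured TCP pose, the force and the opening at its end, in the units of the state.
- ctrl.get_state(): the state, without advancing time (a new reading comes with each control period).
- ctrl.get_image(name): name is "scene" or "top" or "wrist"; returns the picture (400x640x3 uint8, blue, green, red); there is no depth.
- ctrl.camera_info(name): a dict with "camera_matrix" (3x3 intrinsics, pixels), "R" (3x3) and "t" (3): a world point X has camera coordinates R X + t. Camera axes: x right, y down, z forward; pixel columns grow to the right and rows downward; lengths in m; the calibration is good to about 2 mm. A picture is of the moment at which its call begins: read the wrist's pose just before it. camera_info takes no time and is no camera call; for the wrist camera it gives the pose at the moment of the call.
- ctrl.close_job(): hands the job in, once; it reports no verdict.
The state is a dict: "time": time; "joint_positions": joint angles; "qd": joint speeds; "joint_torque": joint torques, N m; "position": TCP position; "tool_rot": TCP orientation; "ft_force": force on the tool from outside, world axes, zero at the start; "torque": the same for the moment, N m; "grip_width": opening from 0.0 (shut) to 1.0 (fully open).
Only numpy, scipy, OpenCV 4.12 (cv2) and the standard library are available. Lean on these libraries where they do the work, as an engineer would, in place of code of your own. Each camera call takes 0.05 s, during which the arm holds its last target.

## Working session

There is one attempt and no reset: what is moved stays moved. The work goes in short steps, Python scripts to look and compute and a tool call to move; the robot and the scene stay as the last step left them, time stands still between calls to the robot, and variables do not carry over. Pictures are saved under pics/ and viewed, and the job is handed in when it is done.

Besides the shell and the picture viewer there is one more tool, called after "Emit:" in YAML: its name, and indented under it one key for each argument. play_rows: Moves the arm, as the interface text tells. Its arguments: {"type":"object","properties":{"translation":{"type":"array"},"turn":{"type":"array"},"fingers":{"type":"array"},"grip_force":{"type":"number"}},"required":["translation","turn","fingers"]}

```bash
ls; mkdir -p pics
python3 - <<'E'
from bench import ctrl
import cv2
print(ctrl.get_state())
for n in ["scene","top"]:
    cv2.imwrite(f"pics/{n}0.png",ctrl.get_image(n)); print(n,ctrl.camera_info(n))
E
```

```text
pics
{'time': 0.0, 'joint_positions': array([-1.27790329,  0.32184078, -0.07007525,  1.45166772,  0.02262807,
        1.37075325, -0.05690427]), 'qd': array([ 0.00043276,  0.00110434,  0.00033301, -0.00101551,  0.00208949,
        0.00220451,  0.00213632]), 'joint_torque': array([ 7.67241709e-04, -4.91303480e+01, -4.03702743e-01, -3.12533391e+01,
       -6.41333009e-02,  4.36990173e-02,  1.80750803e-04]), 'position': array([0.17879247, 0.62437001, 0.22145353]), 'tool_rot': array([-1.56157755,  0.21898124, -0.2187665 ]), 'ft_force': array([-0.72477141,  0.55245686,  0.16866832]), 'torque': array([0.0559756 , 0.04049111, 0.02472683]), 'grip_width': 0.9976798131260125}
scene {'camera_matrix': array([[446.88292224,   0.        , 317.28352365],
       [  0.        , 446.88292224, 190.13482735],
       [  0.        ,   0.        ,   1.        ]]), 'R': array([[-0.62000653,  0.78453273,  0.01001533],
       [ 0.54719099,  0.44151601, -0.71108764],
       [-0.56229345, -0.43539868, -0.70303205]]), 't': array([ 0.35406925, -0.22435986,  1.37512331])}
top {'camera_matrix': array([[417.68584359,   0.        , 320.57154048],
       [  0.        , 417.68584359, 192.31499568],
       [  0.        ,   0.        ,   1.        ]]), 'R': array([[ 1.12581314e-04, -9.99968026e-01, -7.99592060e-03],
       [-9.93456461e-01,  8.01384329e-04, -1.14208655e-01],
       [ 1.14211411e-01,  7.95645674e-03, -9.93424606e-01]]), 't': array([0.01240539, 0.58979137, 0.86203299])}
```

View pics/scene0.png

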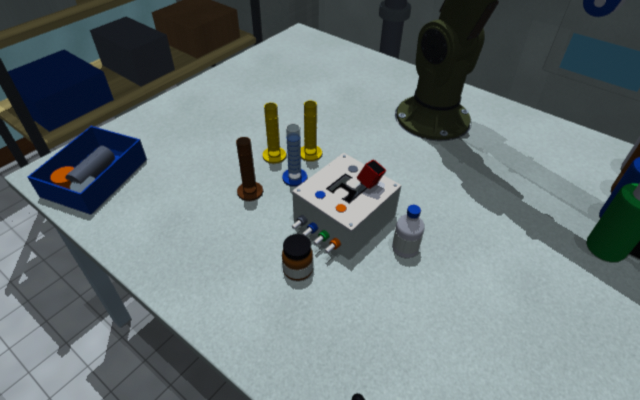

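View pics/top0.png

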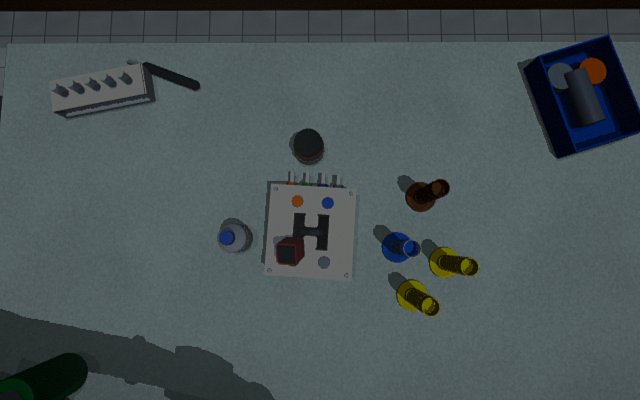

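The top view shows the gate at about (311,231), with the knob at (289,250) covering the green disc, so the lever is in the left leg, leaning back. The orange disc is at (297,201), blue at (328,203) and grey at (324,263). The bottle is at (235,238), the blue-footed clear cylinder at (399,247) and the jar at (308,145). The yellow ones at (446,262) and (411,294) and the brown one at (421,196) are look-alikes.

```bash
cat > h.py <<'E'
import numpy as np, cv2
from bench import ctrl
def ray(n,u,v):
    c=ctrl.camera_info(n);K,R,t=c["camera_matrix"],c["R"],c["t"]
    return -R.T@t, R.T@np.linalg.solve(K,[u,v,1.0])
def onplane(n,u,v,z):
    o,d=ray(n,u,v); return o+d*(z-o[2])/d[2]
def proj(n,X):
    c=ctrl.camera_info(n); p=c["camera_matrix"]@(c["R"]@np.asarray(X)+c["t"]); return p[:2]/p[2]
def blobs(im,lo,hi,amin=20):
    m=cv2.inRange(cv2.cvtColor(im,cv2.COLOR_BGR2HSV),lo,hi)
    n,l,s,c=cv2.connectedComponentsWithStats(m)
    return [(c[i].round(1).tolist(),s[i].tolist()) for i in range(1,n) if s[i][4]>=amin]
E
python3 - <<'E'
from h import *
for n in ["top","scene"]:
    im=cv2.imread(f"pics/{n}0.png")
    for nm,lo,hi in [("blue",(100,150,60),(125,255,255)),("orange",(5,150,100),(20,255,255)),("red",(0,120,30),(4,255,255)),("red2",(172,120,30),(180,255,255))]:
        print(n,nm,blobs(im,lo,hi))
im=cv2.imread("pics/top0.png"); cv2.imwrite("pics/topc.png",cv2.resize(im[110:310,200:440],None,fx=3,fy=3,interpolation=cv2.INTER_CUBIC))
im=cv2.imread("pics/scene0.png"); cv2.imwrite("pics/scenec.png",cv2.resize(im[110:290,230:440],None,fx=3.3,fy=3.3,interpolation=cv2.INTER_CUBIC))
E
```

```text
top blue [([587.7, 103.5], [539, 34, 101, 118, 1598]), ([327.2, 202.5], [322, 197, 12, 12, 98]), ([225.7, 237.3], [219, 231, 14, 14, 156]), ([401.0, 235.9], [394, 232, 15, 9, 68]), ([408.4, 246.7], [404, 241, 10, 13, 95]), ([392.6, 255.1], [382, 244, 26, 18, 191])]
top orange [([297.0, 200.6], [292, 196, 11, 11, 90])]
top red [([297.7, 253.6], [284, 241, 20, 24, 99]), ([284.7, 244.1], [276, 243, 19, 4, 32])]
top red2 []
scene blue [([573.2, 56.3], [563, 36, 18, 34, 140]), ([588.0, 55.2], [581, 46, 16, 21, 102]), ([608.6, 50.2], [605, 47, 8, 7, 21]), ([601.8, 58.5], [598, 54, 8, 10, 24]), ([603.6, 74.3], [600, 69, 7, 11, 24]), ([632.8, 82.2], [630, 77, 7, 11, 21]), ([619.4, 80.9], [615, 78, 9, 7, 20]), ([88.7, 161.1], [28, 126, 112, 69, 619]), ([636.6, 163.8], [633, 157, 7, 16, 79]), ([294.0, 177.9], [283, 170, 24, 15, 197]), ([319.8, 194.2], [315, 191, 10, 7, 52]), ([413.6, 209.5], [408, 205, 13, 10, 103]), ([312.7, 225.9], [308, 222, 10, 9, 49])]
scene orange [([60.7, 174.1], [51, 166, 23, 17, 245]), ([340.5, 207.7], [336, 204, 10, 8, 59]), ([333.9, 241.6], [331, 240, 6, 5, 21])]
scene red [([368.7, 175.9], [358, 160, 27, 28, 318])]
scene red2 []
```

View pics/topc.png

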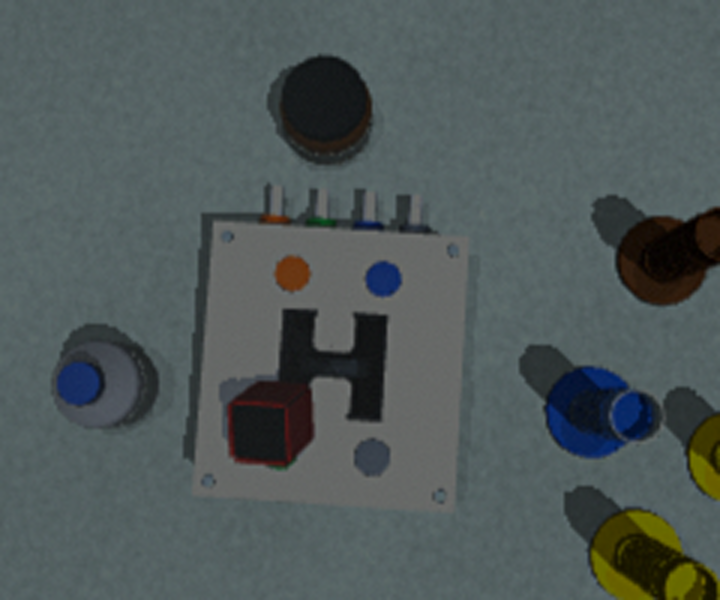

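View pics/scenec.png

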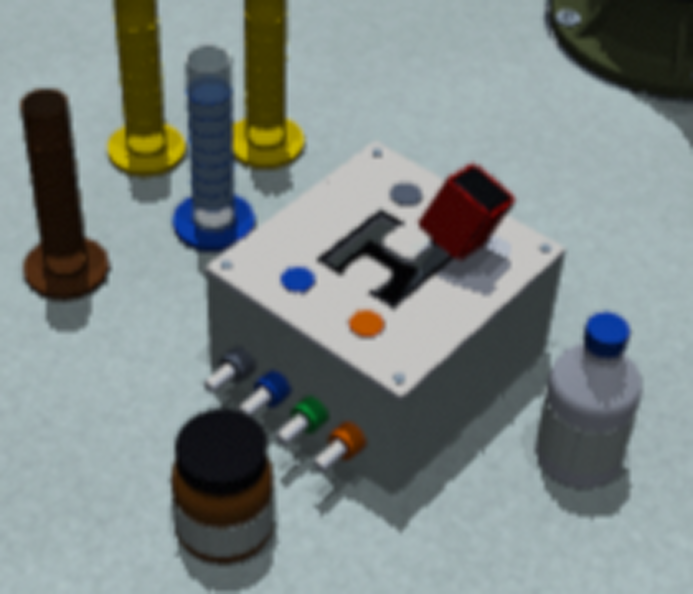

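The crops confirm the choice: the clear tube on the blue foot (crop 590,412) is the cylinder. The lever's knob top is at crop (260,432), back in the left leg.

Run:
```python
from h import *
f=lambda u,v:(u/3+200,v/3+110)
C=np.array([onplane("top",*f(*p),.102) for p in [(213,222),(470,237),(455,511),(193,495)]])
print("deck",C.round(4),C.mean(0).round(4),[np.linalg.norm(C[i]-C[i-1]).round(4) for i in range(4)])
fx=(C[0]+C[1]-C[2]-C[3]);print("yaw",np.arctan2(fx[1],fx[0]))
ly=(C[0]+C[3]-C[1]-C[2]);print("yaw2",np.arctan2(-ly[0],ly[1]))
b=onplane("top",327.2,202.5,.1045);o=onplane("top",297,200.6,.1045);d=o-b
print("blue",b.round(4),"or",o.round(4),np.linalg.norm(d),"yaw",np.arctan2(-d[0],d[1]))
print("blue scene",onplane("scene",319.8,194.2,.1045).round(4),"or",onplane("scene",340.5,207.7,.1045).round(4))
g=onplane("top",*f(372,457),.1045);print("grey",g, np.arctan2((b-g)[1],(b-g)[0]))
H=[onplane("top",*f(*p),.102) for p in [(282,310),(387,315),(382,420)]];print("H",np.round(H,4))
# knob top face corners
for p in [(230,404),(286,408),(285,461),(235,459)]:print("knobtop@.165",onplane("top",*f(*p),.166).round(4))
print("cyl foot",onplane("top",*f(590,412),.008).round(3),"cyl top",onplane("top",*f(635,413),.165).round(3),"jar lid",onplane("top",*f(325,100),.085).round(3),"cap",onplane("top",*f(80,383),.13).round(3))
```

```text
deck [[ 0.5987  0.1102  0.102 ]
 [ 0.5885 -0.0599  0.102 ]
 [ 0.4107 -0.0485  0.102 ]
 [ 0.4207  0.1207  0.102 ]] [0.5046 0.0306 0.102 ] [np.float64(0.1783), np.float64(0.1703), np.float64(0.1782), np.float64(0.1694)]
yaw -0.06145324710644931
yaw2 -0.059414637865506915
blue [ 0.5615 -0.0014  0.1045] or [0.5653 0.0581 0.1045] 0.05963188438105661 yaw -0.06368748138816478
blue scene [ 0.5628 -0.0008  0.1045] or [0.5671 0.0589 0.1045]
grey [0.44514072 0.00497882 0.1045    ] -0.05492208628966002
H [[ 0.5403  0.064   0.102 ]
 [ 0.537  -0.0049  0.102 ]
 [ 0.4688 -0.0015  0.102 ]]
knobtop@.165 [0.4797 0.0902 0.166 ]
knobtop@.165 [0.4773 0.0566 0.166 ]
knobtop@.165 [0.4459 0.057  0.166 ]
knobtop@.165 [0.4471 0.0869 0.166 ]
cyl foot [ 0.472 -0.153  0.008] cyl top [ 0.474 -0.153  0.165] jar lid [0.685 0.037 0.085] cap [0.492 0.189 0.13 ]
```

```bash
cat >> h.py <<'E'
from scipy.spatial.transform import Rotation as Ro
G=np.array([0.505,0.0305,0]); YAW=-0.06; RG=Ro.from_euler('z',YAW).as_matrix()
def world(lx,ly,z): return G+RG@np.array([lx,ly,0])+[0,0,z]
def local(p): 
    q=RG.T@(np.asarray(p)-G); return q
def plan(target,Rt=None):
    s=ctrl.get_state(); R=Ro.from_rotvec(s["tool_rot"]).as_matrix()
    d=np.asarray(target)-s["position"]
    print("pos",s["position"].round(4),"local",local(s["position"]).round(4),"t",s["time"],"F",s["ft_force"].round(1),"grip",round(s["grip_width"],2))
    print("shift tool mm",(R.T@d*1000).round(1),"world",(d*1000).round(1))
    print("axes x,y,z in gate",(RG.T@R).round(3).tolist())
    if Rt is not None: print("turn in tool",Ro.from_matrix(R.T@Rt).as_rotvec().round(4))
def tool(sign=1): # y down, z along sign*gate x
    z=RG[:,0]*sign; y=np.array([0,0,-1.]); return np.stack([np.cross(y,z),y,z],1)
E
python3 - <<'E'
from h import *
plan(world(-.038,.038,.22),tool(1)); plan(world(-.038,.038,.22),tool(-1))
E
```

```text
pos [0.1788 0.6244 0.2216] local [-0.3613  0.5733  0.2216] t 0.1 F [-0.2  1.1  0.2] grip 1.0
shift tool mm [ 431.7    2.4 -452.4] world [ 290.6 -553.7   -1.6]
axes x,y,z in gate [[0.976, -0.0, 0.217], [-0.217, -0.002, 0.976], [0.0, -1.0, -0.002]]
turn in tool [1.3000e-03 1.3521e+00 1.2000e-03]
pos [0.1788 0.6244 0.2216] local [-0.3613  0.5733  0.2216] t 0.1 F [-0.2  1.1  0.2] grip 1.0
shift tool mm [ 431.7    2.4 -452.4] world [ 290.6 -553.7   -1.6]
axes x,y,z in gate [[0.976, -0.0, 0.217], [-0.217, -0.002, 0.976], [0.0, -1.0, -0.002]]
turn in tool [ 1.3000e-03 -1.7895e+00 -1.4000e-03]
```

```bash
cat >> h.py <<'E'
def twist(target,Rt,n,order="tr"):
    s=ctrl.get_state(); R0=Ro.from_rotvec(s["tool_rot"]).as_matrix(); w=Ro.from_matrix(R0.T@Rt).as_rotvec()/n
    dR=Ro.from_rotvec(w).as_matrix(); A=np.zeros((3,3)); R=R0.copy(); Rs=[]
    for i in range(n): A+=R; Rs.append(R.copy()); R=R@dR
    d=np.linalg.solve(A,np.asarray(target)-s["position"])
    p=s["position"].copy(); P=[]
    for Ri in Rs: p=p+Ri@d; P.append(p.copy())
    P=np.array(P); print("row shift",(d*1000).round(2),"turn",w.round(4)); print("radius",np.hypot(P[:,0],P[:,1]).round(3)); return P
E
python3 - <<'E'
from h import *
print(twist(world(-.038,.038,.24),tool(1),20)[::3].round(3))
E
```

```text
row shift [33.31 -0.91 -5.6 ] turn [0.0001 0.0676 0.0001]
radius [0.645 0.64  0.634 0.627 0.621 0.613 0.606 0.598 0.589 0.58  0.571 0.561
 0.551 0.541 0.53  0.519 0.508 0.497 0.486 0.475]
[[0.209 0.61  0.223]
 [0.294 0.554 0.225]
 [0.366 0.483 0.228]
 [0.421 0.399 0.231]
 [0.459 0.305 0.234]
 [0.477 0.205 0.236]
 [0.475 0.104 0.239]]
```

Emit:
play_rows:
  translation:
    - [33.3,-0.9,-5.6]
    - [33.3,-0.9,-5.6]
    - [33.3,-0.9,-5.6]
    - [33.3,-0.9,-5.6]
    - [33.3,-0.9,-5.6]
    - [33.3,-0.9,-5.6]
    - [33.3,-0.9,-5.6]
    - [33.3,-0.9,-5.6]
    - [33.3,-0.9,-5.6]
    - [33.3,-0.9,-5.6]
  turn:
    - [0,0.0676,0]
    - [0,0.0676,0]
    - [0,0.0676,0]
    - [0,0.0676,0]
    - [0,0.0676,0]
    - [0,0.0676,0]
    - [0,0.0676,0]
    - [0,0.0676,0]
    - [0,0.0676,0]
    - [0,0.0676,0]
  fingers: [1,1,1,1,1,1,1,1,1,1]

```text
time: 0.93
position: [0.4223, 0.3975, 0.2311]
tool_rot: [-1.439, 0.747, -0.747]
ft_force: [0.1, 0.5, -0.5]
grip_width: 1.0
```

Emit:
play_rows:
  translation:
    - [33.3,-0.9,-5.6]
    - [33.3,-0.9,-5.6]
    - [33.3,-0.9,-5.6]
    - [33.3,-0.9,-5.6]
    - [33.3,-0.9,-5.6]
    - [33.3,-0.9,-5.6]
    - [33.3,-0.9,-5.6]
    - [33.3,-0.9,-5.6]
    - [33.3,-0.9,-5.6]
    - [33.3,-0.9,-5.6]
  turn:
    - [0,0.0676,0]
    - [0,0.0676,0]
    - [0,0.0676,0]
    - [0,0.0676,0]
    - [0,0.0676,0]
    - [0,0.0676,0]
    - [0,0.0676,0]
    - [0,0.0676,0]
    - [0,0.0676,0]
    - [0,0.0676,0]
  fingers: [1,1,1,1,1,1,1,1,1,1]

```text
time: 1.77
position: [0.469, 0.0694, 0.2402]
tool_rot: [-1.179, 1.256, -1.256]
ft_force: [1.1, 0.2, 0.6]
grip_width: 1.0
```

Run:
```python
from h import *
plan(world(-.038,.038,.13),tool(1)); print(ctrl.get_state()["joint_positions"].round(2))
cv2.imwrite("pics/wrist1.png",ctrl.get_image("wrist")); 
im=ctrl.get_image("scene");cv2.imwrite("pics/scene1.png",cv2.resize(im[90:290,230:460],None,fx=3,fy=3))
```

```text
pos [0.469  0.0694 0.2402] local [-0.0382  0.0367  0.2402] t 1.7667 F [1.1 0.2 0.6] grip 1.0
shift tool mm [ -1.3 110.2   0.3] world [   0.3    1.3 -110.2]
axes x,y,z in gate [[-0.004, -0.0, 1.0], [-1.0, -0.0, -0.004], [0.0, -1.0, -0.0]]
turn in tool [ 0.0003 -0.0037  0.0002]
[-0.68 -0.09  0.45  1.86  0.04  1.36 -0.3 ]
```

View pics/wrist1.png

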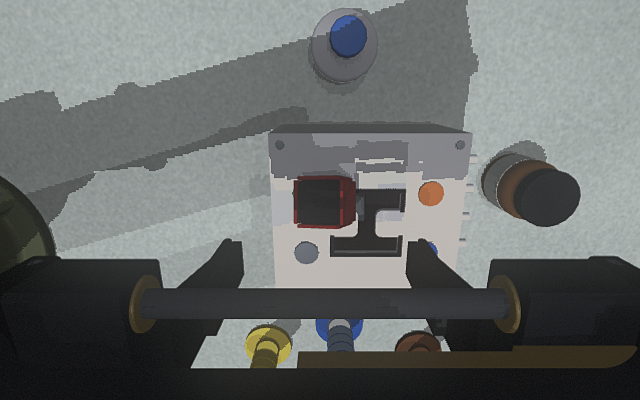

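View pics/scene1.png

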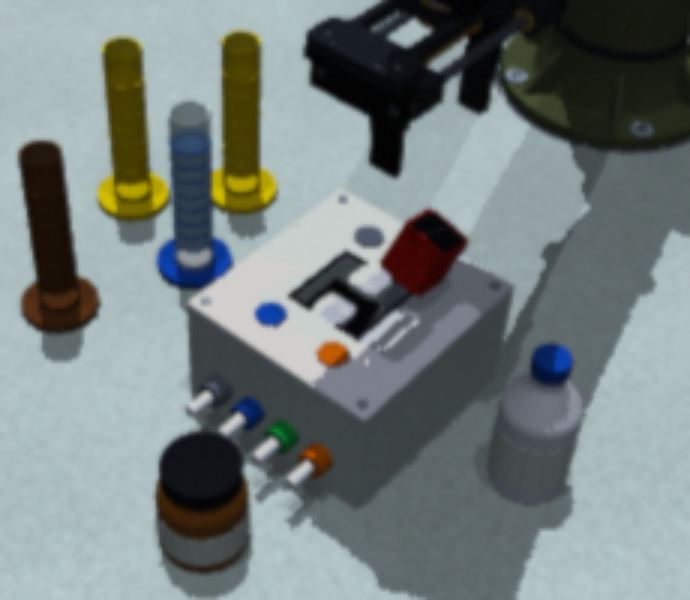

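Run:
```python
from h import *
for p in [(319,202),(297,180),(297,223),(341,180)]: print(local(onplane("wrist",*p,.162)).round(4))
print("blue?",local(onplane("wrist",431,193,.1045)).round(4),"grey",local(onplane("wrist",306,252,.1045)).round(4))
s=ctrl.get_state()["position"]; print(proj("wrist",s), [proj("wrist",world(-.038+k,.038,.24)) for k in(-.0435,.0435)])
print("cam",(-ctrl.camera_info("wrist")["R"].T@ctrl.camera_info("wrist")["t"]).round(3))
```

```text
[-0.042   0.0375  0.162 ]
[-0.0578  0.0546  0.162 ]
[-0.059   0.0209  0.162 ]
[-0.0255  0.0542  0.162 ]
blue? [0.0601 0.0267 0.1045] grey [-0.0566 -0.0317  0.1045]
[324.59421026 256.59907273] [array([241.94022873, 246.70845362]), array([406.86348954, 244.902192  ])]
cam [0.475 0.147 0.403]
```

Emit:
play_rows:
  translation:
    - [0,10,0]
    - [0,14,0]
    - [0,14,0]
    - [0,14,0]
    - [0,14,0]
    - [0,14,0]
    - [0,14,0]
    - [0,8,0]
    - [0,6,0]
    - [0,0,0]
  turn:
    - [0,0,0]
    - [0,0,0]
    - [0,0,0]
    - [0,0,0]
    - [0,0,0]
    - [0,0,0]
    - [0,0,0]
    - [0,0,0]
    - [0,0,0]
    - [0,0,0]
  fingers: [1,1,1,1,1,1,1,1,1,1]

```text
time: 2.7
position: [0.4684, 0.0719, 0.131]
tool_rot: [-1.184, 1.253, -1.252]
ft_force: [-0.3, -0.3, -0.1]
grip_width: 1.0
```

Run:
```python
from h import *
plan(world(.0235,.037,.132),tool(1))
im=ctrl.get_image("scene");cv2.imwrite("pics/scene2.png",cv2.resize(im[90:290,230:460],None,fx=3,fy=3))
```

```text
pos [0.4684 0.0719 0.131 ] local [-0.039   0.0391  0.131 ] t 2.7 F [-0.3 -0.3 -0.1] grip 1.0
shift tool mm [ 2.2 -1.2 62.5] world [62.3 -5.8  1. ]
axes x,y,z in gate [[0.002, -0.002, 1.0], [-1.0, -0.001, 0.002], [0.001, -1.0, -0.002]]
turn in tool [0.0024 0.0016 0.0011]
```

View pics/scene2.png

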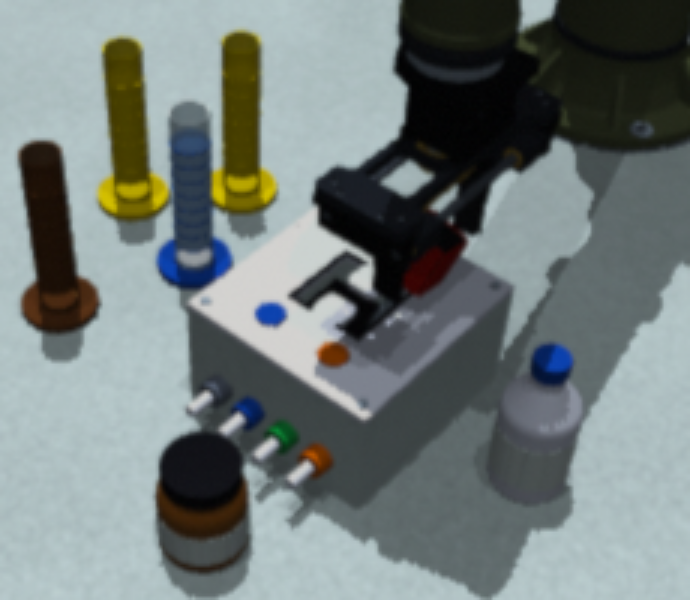

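The fingers straddle the knob front to back with no contact. Next I push it forward with the near finger.

Emit:
play_rows:
  translation:
    - [0,0,6]
    - [0,0,7]
    - [0,0,7]
    - [0,0,7]
    - [0,0,7]
    - [0,0,6]
    - [0,0,5]
    - [0,0,4]
    - [0,0,3]
    - [0,0,0]
  turn:
    - [0,0,0]
    - [0,0,0]
    - [0,0,0]
    - [0,0,0]
    - [0,0,0]
    - [0,0,0]
    - [0,0,0]
    - [0,0,0]
    - [0,0,0]
    - [0,0,0]
  fingers: [1,1,1,1,1,1,1,1,1,1]

```text
time: 3.58
position: [0.522, 0.0681, 0.1326]
tool_rot: [-1.18, 1.253, -1.254]
ft_force: [-2.1, 0.4, 0.6]
grip_width: 0.997
```

Run:
```python
from h import *
plan(world(.0235,.037,.132),tool(1))
im=ctrl.get_image("wrist");cv2.imwrite("pics/wrist3.png",im)
```

```text
pos [0.522  0.0681 0.1326] local [0.0147 0.0385 0.1326] t 3.5833 F [-2.1  0.4  0.6] grip 1.0
shift tool mm [1.5 0.6 8.8] world [ 8.7 -2.  -0.6]
axes x,y,z in gate [[-0.0, 0.001, 1.0], [-1.0, -0.0, -0.0], [0.0, -1.0, 0.001]]
turn in tool [-0.0006 -0.0001  0.0002]
```

View pics/wrist3.png

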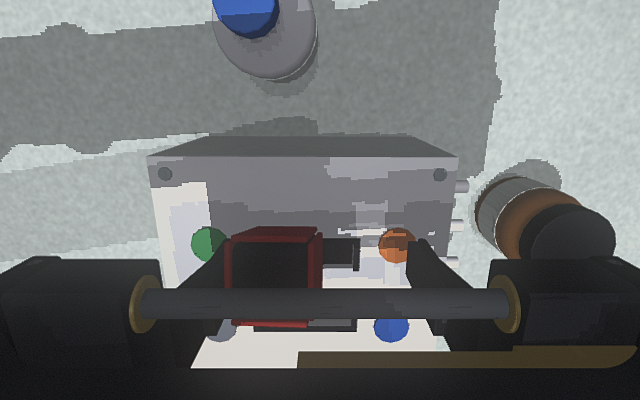

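Run:
```python
from h import *
# near edge, far edge of top face
for p in [(233,240),(231,290),(313,240),(311,322)]: print(p,local(onplane("wrist",*p,.169)).round(4))
print("shut-state check: near finger inner tip px",proj("wrist",world(.0147-.0435,.0385,.132)))
```

```text
(233, 240) [-0.0227  0.0644  0.169 ]
(231, 290) [-0.0254  0.0413  0.169 ]
(313, 240) [0.0097 0.0644 0.169 ]
(311, 322) [0.0084 0.0252 0.169 ]
shut-state check: near finger inner tip px [243.35640605 256.28289241]
```

Emit:
play_rows:
  translation:
    - [0,0,3]
    - [0,0,3]
    - [0,0,2]
    - [0,0,0.5]
    - [0,0,0]
    - [0,0,-4]
    - [0,0,-8]
    - [0,0,-8]
    - [0,0,0]
    - [0,0,0]
  turn:
    - [0,0,0]
    - [0,0,0]
    - [0,0,0]
    - [0,0,0]
    - [0,0,0]
    - [0,0,0]
    - [0,0,0]
    - [0,0,0]
    - [0,0,0]
    - [0,0,0]
  fingers: [1,1,1,1,1,1,1,1,1,1]

```text
time: 4.47
position: [0.5093, 0.0691, 0.1327]
tool_rot: [-1.18, 1.253, -1.252]
ft_force: [0.7, -0.3, -0.8]
grip_width: 1.0
```

Emit:
play_rows:
  translation:
    - [0,-8,0]
    - [0,-16,0]
    - [0,-16,0]
    - [0,-16,0]
    - [0,-16,0]
    - [0,-16,0]
    - [-15,-10,0]
    - [-20,-4,0]
    - [-20,0,0]
    - [-10,0,0]
  turn:
    - [0,0,0]
    - [0,0,0]
    - [0,0,0]
    - [0,0,0]
    - [0,0,0]
    - [0,0,0]
    - [0,0,0]
    - [0,0,0]
    - [0,0,0]
    - [0,0,0]
  fingers: [1,1,1,1,1,0.5,0,-1,-1,-1]

```text
time: 5.3
position: [0.5141, 0.1366, 0.2357]
tool_rot: [-1.179, 1.251, -1.251]
ft_force: [0.4, 1.2, 0.0]
grip_width: 0.706
```

Run:
```python
from h import *
plan(world(0,.088,.132),tool(1))
cv2.imwrite("pics/wrist4.png",ctrl.get_image("wrist"))
im=ctrl.get_image("top");cv2.imwrite("pics/top4.png",cv2.resize(im[110:310,200:440],None,fx=3,fy=3,interpolation=cv2.INTER_CUBIC))
```

```text
pos [0.5141 0.1366 0.2357] local [0.0027 0.1065 0.2357] t 5.3 F [0.4 1.2 0. ] grip 0.71
shift tool mm [ 18.7 103.6  -2.9] world [  -3.8  -18.3 -103.7]
axes x,y,z in gate [[0.003, 0.002, 1.0], [-1.0, 0.002, 0.003], [-0.002, -1.0, 0.002]]
turn in tool [-0.0016  0.0026 -0.0018]
```

View pics/wrist4.png

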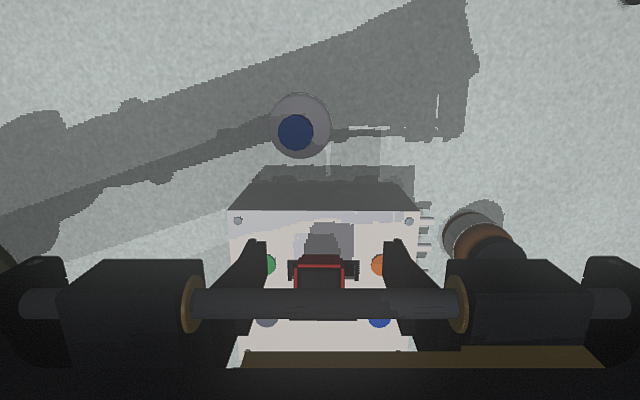

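View pics/top4.png

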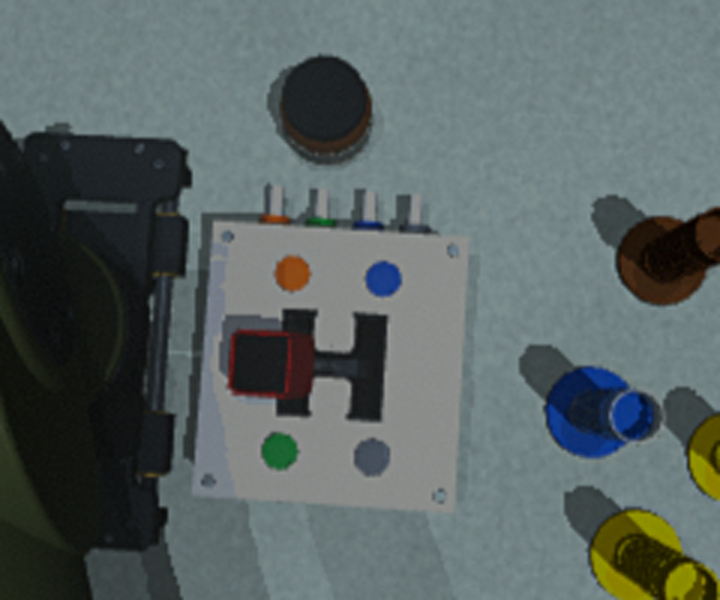

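Run:
```python
from h import *
f=lambda u,v:(u/3+200,v/3+110)
for p in [(233,332),(291,333),(288,398),(230,394)]: print(local(onplane("top",*f(*p),.166)).round(4))
```

```text
[0.0144 0.0594 0.166 ]
[0.0159 0.0244 0.166 ]
[-0.0232  0.0236  0.166 ]
[-0.0229  0.0586  0.166 ]
```

Emit:
play_rows:
  translation:
    - [10,0,-2]
    - [7,0,-1]
    - [0,0,0]
    - [0,0,0]
    - [0,0,0]
    - [0,0,0]
    - [0,0,0]
    - [0,0,0]
    - [0,0,0]
    - [0,0,0]
  turn:
    - [0,0,0]
    - [0,0,0]
    - [0,0,0]
    - [0,0,0]
    - [0,0,0]
    - [0,0,0]
    - [0,0,0]
    - [0,0,0]
    - [0,0,0]
    - [0,0,0]
  fingers: [-1,-1,-1,-1,-1,-1,-1,-1,-1,-1]

```text
time: 6.23
position: [0.5097, 0.1171, 0.2345]
tool_rot: [-1.18, 1.253, -1.253]
ft_force: [-0.0, -0.0, 0.3]
grip_width: 0.012
```

The fingers are shut and the knob measures about 4 mm behind the crossbar line, within the ±6 mm tolerance. Descending on the left side.

Emit:
play_rows:
  translation:
    - [-1,10,0]
    - [0,14,0]
    - [0,14,0]
    - [0,14,0]
    - [0,14,0]
    - [0,14,0]
    - [0,12,0]
    - [0,7,0]
    - [0,3,0]
    - [0,0,0]
  turn:
    - [0,0,0]
    - [0,0,0]
    - [0,0,0]
    - [0,0,0]
    - [0,0,0]
    - [0,0,0]
    - [0,0,0]
    - [0,0,0]
    - [0,0,0]
    - [0,0,0]
  fingers: [-1,-1,-1,-1,-1,-1,-1,-1,-1,-1]

```text
time: 7.07
position: [0.5094, 0.1179, 0.1318]
tool_rot: [-1.181, 1.254, -1.253]
ft_force: [-0.0, 0.3, -0.7]
grip_width: 0.005
```

Run:
```python
from h import *
plan(world(0,-.002,.132),tool(1))
im=ctrl.get_image("scene");cv2.imwrite("pics/scene5.png",cv2.resize(im[90:290,230:460],None,fx=3,fy=3))
```

```text
pos [0.5094 0.1179 0.1318] local [-0.0009  0.0875  0.1318] t 7.0667 F [-0.   0.3 -0.7] grip 0.01
shift tool mm [89.5 -0.1  0.9] world [ -4.5 -89.4   0.2]
axes x,y,z in gate [[0.0, -0.001, 1.0], [-1.0, -0.001, 0.0], [0.001, -1.0, -0.001]]
turn in tool [0.001  0.     0.0006]
```

View pics/scene5.png

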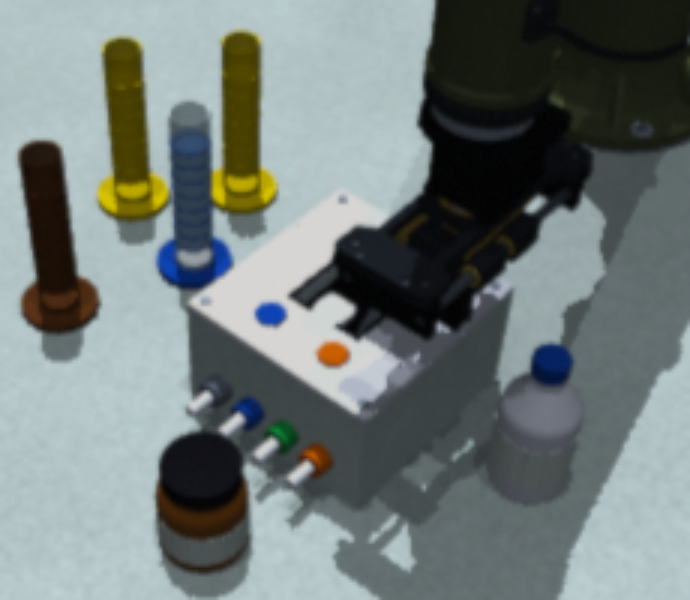

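Emit:
play_rows:
  translation:
    - [5,0,0]
    - [6,0,0]
    - [6,0,0]
    - [6,0,0]
    - [6,0,0]
    - [6,0,0]
    - [6,0,0]
    - [5,0,0]
    - [4,0,0]
    - [0,0,0]
  turn:
    - [0,0,0]
    - [0,0,0]
    - [0,0,0]
    - [0,0,0]
    - [0,0,0]
    - [0,0,0]
    - [0,0,0]
    - [0,0,0]
    - [0,0,0]
    - [0,0,0]
  fingers: [-1,-1,-1,-1,-1,-1,-1,-1,-1,-1]

```text
time: 7.95
position: [0.5066, 0.0665, 0.1324]
tool_rot: [-1.18, 1.254, -1.255]
ft_force: [-0.8, 0.1, -0.2]
grip_width: 0.004
```

Run:
```python
from h import *
plan(world(0,-.002,.132),tool(1))
cv2.imwrite("pics/wrist6.png",ctrl.get_image("wrist"))
im=ctrl.get_image("top");cv2.imwrite("pics/top6.png",cv2.resize(im[110:310,200:440],None,fx=3,fy=3,interpolation=cv2.INTER_CUBIC))
```

```text
pos [0.5066 0.0665 0.1324] local [-0.0006  0.0361  0.1324] t 7.95 F [-0.8  0.1 -0.2] grip 0.0
shift tool mm [38.1  0.5  0.6] world [ -1.7 -38.   -0.4]
axes x,y,z in gate [[-0.002, -0.0, 1.0], [-1.0, -0.001, -0.002], [0.001, -1.0, -0.0]]
turn in tool [ 0.0003 -0.0016  0.0008]
```

View pics/top6.png

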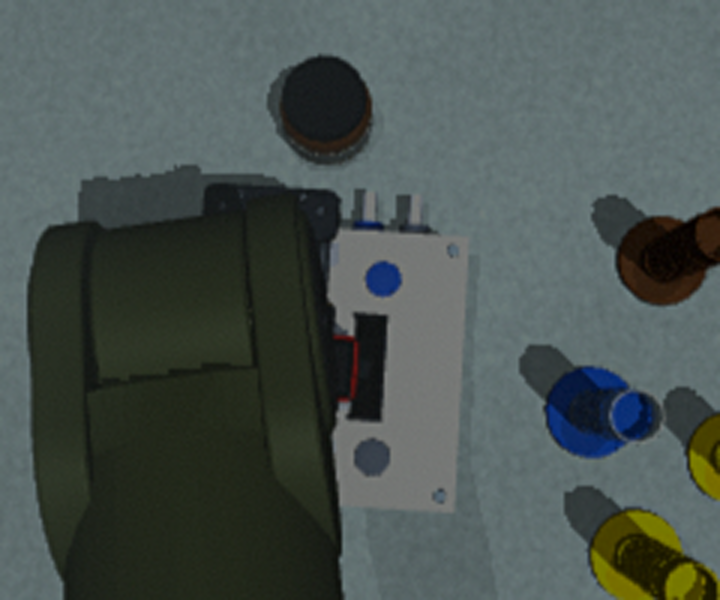

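View pics/wrist6.png

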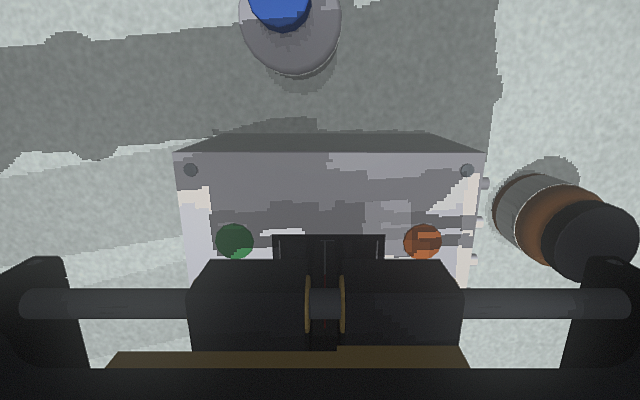

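The top view shows the knob's right edge at crop (356,369), so it is moving along the crossbar. I keep pushing.

Emit:
play_rows:
  translation:
    - [3,0,0.5]
    - [5,0,0]
    - [5,0,0]
    - [5,0,0]
    - [5,0,0]
    - [5,0,0]
    - [4,0,0]
    - [3,0,0]
    - [2,0,0]
    - [0,0,0]
  turn:
    - [0,0,0]
    - [0,0,0]
    - [0,0,0]
    - [0,0,0]
    - [0,0,0]
    - [0,0,0]
    - [0,0,0]
    - [0,0,0]
    - [0,0,0]
    - [0,0,0]
  fingers: [-1,-1,-1,-1,-1,-1,-1,-1,-1,-1]

```text
time: 8.88
position: [0.5049, 0.0303, 0.1324]
tool_rot: [-1.18, 1.254, -1.254]
ft_force: [-0.5, 0.6, -0.5]
grip_width: 0.006
```

Run:
```python
from h import *
plan(world(0,-.002,.132),tool(1))
im=ctrl.get_image("top");cv2.imwrite("pics/top7.png",cv2.resize(im[110:310,200:440],None,fx=3,fy=3,interpolation=cv2.INTER_CUBIC))
```

```text
pos [0.5049 0.0303 0.1324] local [-1.000e-04 -2.000e-04  1.324e-01] t 8.8833 F [-0.5  0.6 -0.5] grip 0.01
shift tool mm [1.8 0.4 0.1] world [ 0.  -1.8 -0.4]
axes x,y,z in gate [[-0.001, -0.0, 1.0], [-1.0, -0.0, -0.001], [0.0, -1.0, -0.0]]
turn in tool [ 0.0003 -0.0008  0.0005]
```

View pics/top7.png

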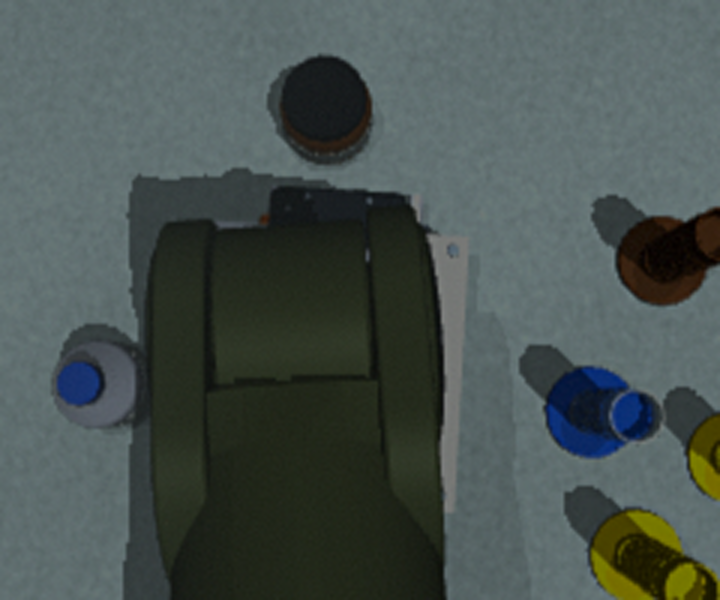

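Emit:
play_rows:
  translation:
    - [2,0,0]
    - [0.5,0,0]
    - [0,0,0]
    - [-6,0,0]
    - [-10,-4,0]
    - [-10,-16,0]
    - [-10,-24,0]
    - [-10,-24,0]
    - [-10,-24,0]
    - [-20,-10,0]
  turn:
    - [0,0,0]
    - [0,0,0]
    - [0,0,0]
    - [0,0,0]
    - [0,0,0]
    - [0,0,0]
    - [0,0,0]
    - [0,0,0]
    - [0,0,0]
    - [0,0,0]
  fingers: [-1,-1,-1,-1,-1,-1,-1,-1,-1,-1]

```text
time: 9.77
position: [0.5111, 0.1042, 0.2386]
tool_rot: [-1.174, 1.252, -1.256]
ft_force: [0.4, -0.3, 0.4]
grip_width: -0.001
```

Run:
```python
from h import *
plan(world(-.055,-.033,.24),tool(1))
im=ctrl.get_image("top");cv2.imwrite("pics/top8.png",cv2.resize(im[110:310,200:440],None,fx=3,fy=3,interpolation=cv2.INTER_CUBIC))
```

```text
pos [0.5111 0.1042 0.2386] local [0.0017 0.0739 0.2386] t 9.7667 F [ 0.4 -0.3  0.4] grip -0.0
shift tool mm [107.   -1.8 -56.4] world [ -63.  -103.3    1.4]
axes x,y,z in gate [[-0.002, 0.005, 1.0], [-1.0, 0.001, -0.002], [-0.001, -1.0, 0.005]]
turn in tool [-0.0051 -0.0023 -0.0013]
```

View pics/top8.png

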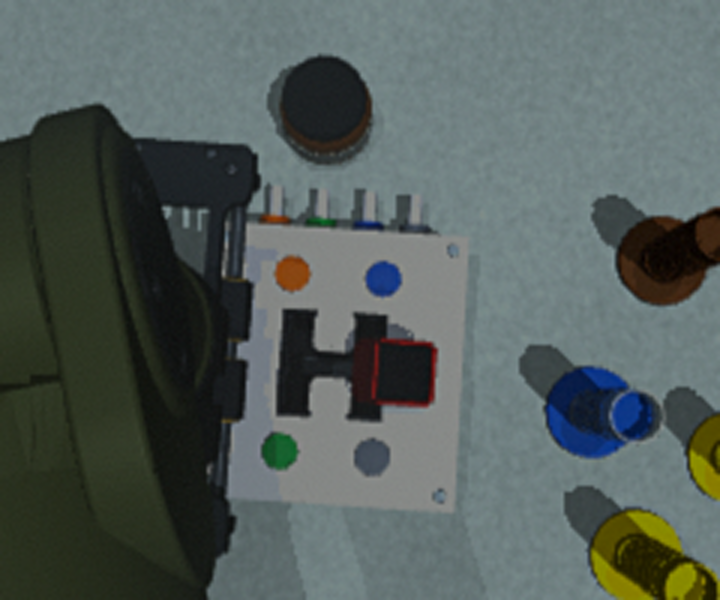

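Run:
```python
from h import *
f=lambda u,v:(u/3+200,v/3+110)
print(local(onplane("top",*f(404,373),.166)).round(4),local(onplane("top",*f(404,405),.166)).round(4))
plan(world(-.052,-.035,.24),tool(1))
```

```text
[-0.0041 -0.0451  0.166 ] [-0.0231 -0.0462  0.166 ]
pos [0.5114 0.111  0.2392] local [0.0015 0.0807 0.2392] t 9.8167 F [1.3 3.6 0.8] grip 0.01
shift tool mm [115.4  -1.8 -54.1] world [ -60.4 -112.3    0.8]
axes x,y,z in gate [[0.005, 0.006, 1.0], [-1.0, 0.005, 0.005], [-0.005, -1.0, 0.006]]
turn in tool [-0.0064  0.0047 -0.0054]
```

Emit:
play_rows:
  translation:
    - [6,0,-4]
    - [12,0,-6]
    - [15,0,-7]
    - [15,0,-7]
    - [15,0,-7]
    - [15,0,-7]
    - [15,0,-7]
    - [10,0,-5]
    - [6,0,-4]
    - [0,0,0]
  turn:
    - [0,0,0]
    - [0,0,0]
    - [0,0,0]
    - [0,0,0]
    - [0,0,0]
    - [0,0,0]
    - [0,0,0]
    - [0,0,0]
    - [0,0,0]
    - [0,0,0]
  fingers: [-1,-1,-1,-1,-1,-1,-1,-1,-1,-1]

```text
time: 10.65
position: [0.4483, -0.0026, 0.2348]
tool_rot: [-1.178, 1.255, -1.254]
ft_force: [0.5, -1.0, 0.5]
grip_width: 0.006
```

Run:
```python
from h import *
plan(world(-.052,-.035,.132),tool(1))
print(ctrl.get_state()["joint_positions"].round(2))
```

```text
pos [ 0.4483 -0.0026  0.2348] local [-0.0546 -0.0364  0.2348] t 10.65 F [ 0.5 -1.   0.5] grip 0.01
shift tool mm [ -1.4 102.8   2.6] world [   2.7    1.3 -102.8]
axes x,y,z in gate [[-0.002, 0.0, 1.0], [-1.0, 0.001, -0.002], [-0.001, -1.0, 0.0]]
turn in tool [-0.0003 -0.0022 -0.0008]
[-0.62 -0.16  0.51  1.92  0.08  1.36 -0.19]
```

Emit:
play_rows:
  translation:
    - [0,10,0]
    - [0,14,0]
    - [0,14,0]
    - [0,14,0]
    - [0,14,0]
    - [0,14,0]
    - [0,12,0]
    - [0,7,0]
    - [0,3,0]
    - [0,0,0]
  turn:
    - [0,0,0]
    - [0,0,0]
    - [0,0,0]
    - [0,0,0]
    - [0,0,0]
    - [0,0,0]
    - [0,0,0]
    - [0,0,0]
    - [0,0,0]
    - [0,0,0]
  fingers: [-1,-1,-1,-1,-1,-1,-1,-1,-1,-1]

```text
time: 11.48
position: [0.4487, -0.0007, 0.1317]
tool_rot: [-1.182, 1.253, -1.253]
ft_force: [-0.0, 0.1, 0.7]
grip_width: 0.007
```

Emit:
play_rows:
  translation:
    - [0,0,4]
    - [0,0,5]
    - [0,0,5]
    - [0,0,5]
    - [0,0,5]
    - [0,0,5]
    - [0,0,5]
    - [0,0,5]
    - [0,0,3]
    - [0,0,0]
  turn:
    - [0,0,0]
    - [0,0,0]
    - [0,0,0]
    - [0,0,0]
    - [0,0,0]
    - [0,0,0]
    - [0,0,0]
    - [0,0,0]
    - [0,0,0]
    - [0,0,0]
  fingers: [-1,-1,-1,-1,-1,-1,-1,-1,-1,-1]

```text
time: 12.32
position: [0.4915, -0.0038, 0.1324]
tool_rot: [-1.18, 1.253, -1.254]
ft_force: [-0.2, 0.3, 0.7]
grip_width: 0.007
```

Run:
```python
from h import *
plan(world(.002,-.035,.132),tool(1))
im=ctrl.get_image("scene");cv2.imwrite("pics/scene9.png",cv2.resize(im[90:290,230:460],None,fx=3,fy=3))
```

```text
pos [ 0.4915 -0.0038  0.1324] local [-0.0114 -0.035   0.1324] t 12.3167 F [-0.2  0.3  0.7] grip 0.01
shift tool mm [-0.   0.4 13.4] world [13.4 -0.8 -0.4]
axes x,y,z in gate [[-0.0, 0.0, 1.0], [-1.0, -0.0, -0.0], [0.0, -1.0, 0.0]]
turn in tool [-0.0001 -0.0002  0.0004]
```

View pics/scene9.png

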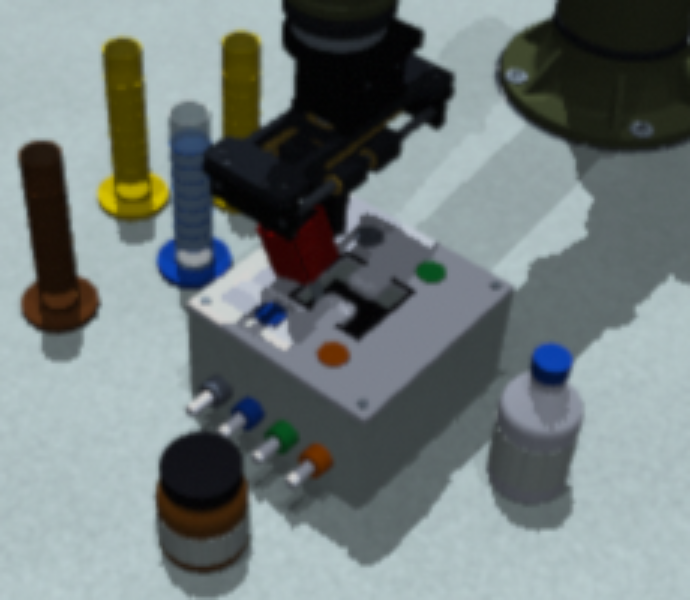

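The knob is in the right leg and leaning forward behind the finger. Pushing it to the end.

Emit:
play_rows:
  translation:
    - [0,0,2]
    - [0,0,3]
    - [0,0,3]
    - [0,0,2]
    - [0,0,1]
    - [0,0,1]
    - [0,0,0.5]
    - [0,0,0]
    - [0,0,0]
    - [0,0,0]
  turn:
    - [0,0,0]
    - [0,0,0]
    - [0,0,0]
    - [0,0,0]
    - [0,0,0]
    - [0,0,0]
    - [0,0,0]
    - [0,0,0]
    - [0,0,0]
    - [0,0,0]
  fingers: [-1,-1,-1,-1,-1,-1,-1,-1,-1,-1]

```text
time: 13.2
position: [0.5034, -0.0044, 0.1326]
tool_rot: [-1.18, 1.253, -1.253]
ft_force: [-1.4, 0.0, -0.2]
grip_width: 0.003
```

Emit:
play_rows:
  translation:
    - [0,0,1]
    - [0,0,1]
    - [0,0,1]
    - [0,0,0.5]
    - [0,0,0]
    - [0,0,0]
    - [0,0,0]
    - [0,0,0]
    - [0,0,0]
    - [0,0,0]
  turn:
    - [0,0,0]
    - [0,0,0]
    - [0,0,0]
    - [0,0,0]
    - [0,0,0]
    - [0,0,0]
    - [0,0,0]
    - [0,0,0]
    - [0,0,0]
    - [0,0,0]
  fingers: [-1,-1,-1,-1,-1,-1,-1,-1,-1,-1]

```text
time: 14.03
position: [0.507, -0.0045, 0.1326]
tool_rot: [-1.18, 1.253, -1.253]
ft_force: [-1.0, 0.0, -0.2]
grip_width: 0.004
```

Run:
```python
from h import *
plan(world(.002,-.035,.132),tool(1))
im=ctrl.get_image("scene");cv2.imwrite("pics/scene10.png",cv2.resize(im[90:290,230:460],None,fx=3,fy=3))
```

```text
pos [ 0.507  -0.0045  0.1326] local [ 0.0041 -0.0348  0.1326] t 14.0333 F [-1.   0.  -0.2] grip 0.0
shift tool mm [ 0.2  0.6 -2.1] world [-2.1 -0.  -0.6]
axes x,y,z in gate [[0.0, 0.0, 1.0], [-1.0, 0.0, 0.0], [-0.0, -1.0, 0.0]]
turn in tool [-0.0003  0.0001 -0.0002]
```

View pics/scene10.png

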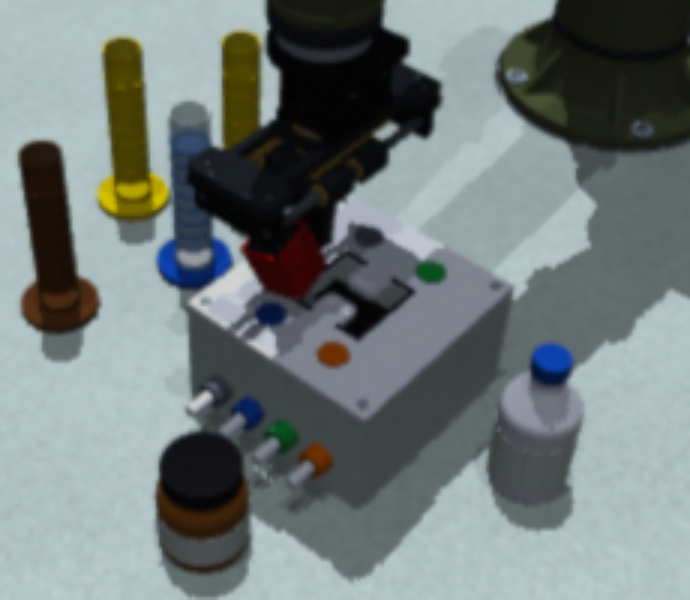

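Emit:
play_rows:
  translation:
    - [0,0,1]
    - [0,0,1]
    - [0,0,1]
    - [0,0,1]
    - [0,0,0]
    - [0,0,0]
    - [0,0,0]
    - [0,0,0]
    - [0,0,0]
    - [0,0,0]
  turn:
    - [0,0,0]
    - [0,0,0]
    - [0,0,0]
    - [0,0,0]
    - [0,0,0]
    - [0,0,0]
    - [0,0,0]
    - [0,0,0]
    - [0,0,0]
    - [0,0,0]
  fingers: [-1,-1,-1,-1,-1,-1,-1,-1,-1,-1]

```text
time: 14.92
position: [0.511, -0.0048, 0.1326]
tool_rot: [-1.18, 1.253, -1.253]
ft_force: [-0.4, -0.3, -0.6]
grip_width: 0.01
```

Emit:
play_rows:
  translation:
    - [0,0,1]
    - [0,0,1]
    - [0,0,1]
    - [0,0,0]
    - [0,0,0]
    - [0,0,0]
    - [0,0,0]
    - [0,0,0]
    - [0,0,0]
    - [0,0,0]
  turn:
    - [0,0,0]
    - [0,0,0]
    - [0,0,0]
    - [0,0,0]
    - [0,0,0]
    - [0,0,0]
    - [0,0,0]
    - [0,0,0]
    - [0,0,0]
    - [0,0,0]
  fingers: [-1,-1,-1,-1,-1,-1,-1,-1,-1,-1]

```text
time: 15.75
position: [0.514, -0.005, 0.1326]
tool_rot: [-1.18, 1.253, -1.253]
ft_force: [-1.1, 0.1, -1.0]
grip_width: 0.005
```

Run:
```python
from h import *
plan(world(.002,-.035,.132),tool(1))
im=ctrl.get_image("scene");cv2.imwrite("pics/scene11.png",cv2.resize(im[130:230,270:380],None,fx=6,fy=6,interpolation=cv2.INTER_CUBIC))
im=ctrl.get_image("top");cv2.imwrite("pics/top11.png",cv2.resize(im[110:310,200:440],None,fx=3,fy=3,interpolation=cv2.INTER_CUBIC))
```

```text
pos [ 0.514  -0.005   0.1326] local [ 0.0111 -0.0349  0.1326] t 15.75 F [-1.1  0.1 -1. ] grip 0.01
shift tool mm [ 0.1  0.6 -9.1] world [-9.1  0.5 -0.6]
axes x,y,z in gate [[0.0, 0.0, 1.0], [-1.0, 0.0, 0.0], [-0.0, -1.0, 0.0]]
turn in tool [-0.0003  0.     -0.0001]
```

View pics/scene11.png

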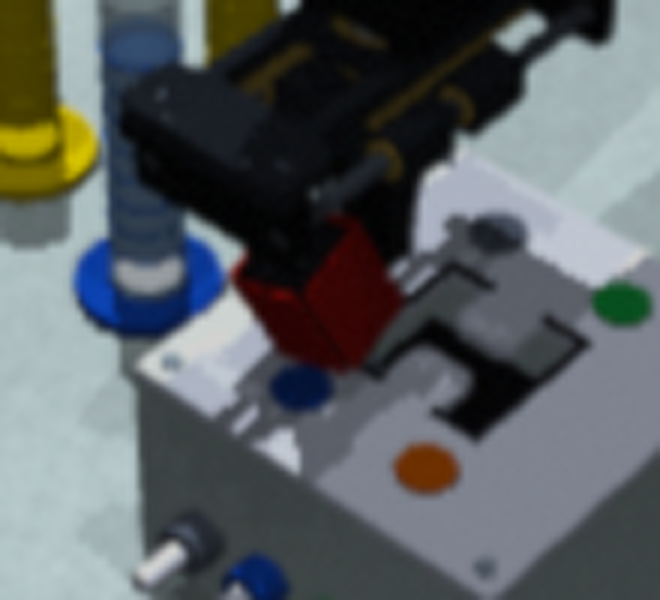

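View pics/top11.png

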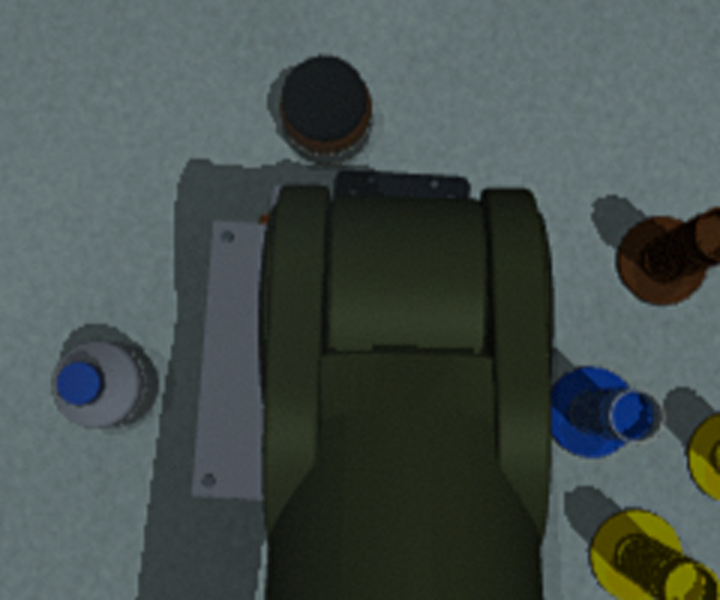

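There is no stop force yet, and the knob is nearly at the blue disc. Pushing on until the force rises.

Emit:
play_rows:
  translation:
    - [0,0,1]
    - [0,0,1]
    - [0,0,1]
    - [0,0,0]
    - [0,0,0]
    - [0,0,0]
    - [0,0,0]
    - [0,0,0]
    - [0,0,0]
    - [0,0,0]
  turn:
    - [0,0,0]
    - [0,0,0]
    - [0,0,0]
    - [0,0,0]
    - [0,0,0]
    - [0,0,0]
    - [0,0,0]
    - [0,0,0]
    - [0,0,0]
    - [0,0,0]
  fingers: [-1,-1,-1,-1,-1,-1,-1,-1,-1,-1]

```text
time: 16.68
position: [0.5158, -0.0051, 0.1322]
tool_rot: [-1.182, 1.255, -1.252]
ft_force: [-4.8, 0.6, 1.8]
grip_width: 0.003
```

Emit:
play_rows:
  translation:
    - [0,0,1]
    - [0,0,1]
    - [0,0,0]
    - [0,0,0]
    - [0,0,0]
    - [0,0,0]
    - [0,0,0]
    - [0,0,0]
    - [0,0,0]
    - [0,0,0]
  turn:
    - [0,0,0]
    - [0,0,0]
    - [0,0,0]
    - [0,0,0]
    - [0,0,0]
    - [0,0,0]
    - [0,0,0]
    - [0,0,0]
    - [0,0,0]
    - [0,0,0]
  fingers: [-1,-1,-1,-1,-1,-1,-1,-1,-1,-1]

```text
time: 17.52
position: [0.5167, -0.0051, 0.132]
tool_rot: [-1.184, 1.257, -1.25]
ft_force: [-8.0, 1.1, 3.2]
grip_width: 0.001
```

The lever is against its end stop at 8 N. I back off straight and lift.

Emit:
play_rows:
  translation:
    - [0,0,-4]
    - [0,0,-8]
    - [0,0,-10]
    - [0,0,-10]
    - [0,-6,-6]
    - [0,-16,0]
    - [0,-20,0]
    - [0,-20,0]
    - [0,-20,0]
    - [0,-20,0]
  turn:
    - [0,0,0]
    - [0,0,0]
    - [0,0,0]
    - [0,0,0]
    - [0,0,0]
    - [0,0,0]
    - [0,0,0]
    - [0,0,0]
    - [0,0,0]
    - [0,0,0]
  fingers: [-1,-1,-1,-1,-1,-1,-1,-1,-1,-1]

```text
time: 18.35
position: [0.4816, -0.0032, 0.2365]
tool_rot: [-1.177, 1.252, -1.254]
ft_force: [-0.2, 0.8, -0.5]
grip_width: 0.009
```

Emit:
play_rows:
  translation:
    - [-10,-3,0]
    - [-20,0,0]
    - [-25,0,0]
    - [-25,0,0]
    - [-25,0,0]
    - [-25,0,0]
    - [-20,0,0]
    - [-10,0,0]
    - [0,0,0]
    - [0,0,0]
  turn:
    - [0,0,0]
    - [0,0,0]
    - [0,0,0]
    - [0,0,0]
    - [0,0,0]
    - [0,0,0]
    - [0,0,0]
    - [0,0,0]
    - [0,0,0]
    - [0,0,0]
  fingers: [-1,-1,-1,-1,-1,-1,-1,-1,-1,-1]

```text
time: 19.18
position: [0.4905, 0.1562, 0.2373]
tool_rot: [-1.181, 1.252, -1.254]
ft_force: [-0.4, -0.4, -0.2]
grip_width: 0.008
```

Run:
```python
from h import *
plan(world(.002,-.035,.132),tool(1)); print(np.abs(ctrl.get_state()["qd"]).max())
im=ctrl.get_image("scene");cv2.imwrite("pics/scene12.png",cv2.resize(im[90:290,230:460],None,fx=3,fy=3))
im=ctrl.get_image("top");cv2.imwrite("pics/top12.png",cv2.resize(im[110:310,200:440],None,fx=3,fy=3,interpolation=cv2.INTER_CUBIC))
```

```text
pos [0.4905 0.1562 0.2373] local [-0.022   0.1246  0.2373] t 19.1833 F [-0.4 -0.4 -0.2] grip 0.01
shift tool mm [159.5 105.4  23.9] world [  14.4 -160.8 -105.3]
axes x,y,z in gate [[0.0, 0.0, 1.0], [-1.0, -0.001, 0.0], [0.001, -1.0, 0.0]]
turn in tool [-0.0001  0.0004  0.0009]
0.0283807648079861
```

View pics/scene12.png

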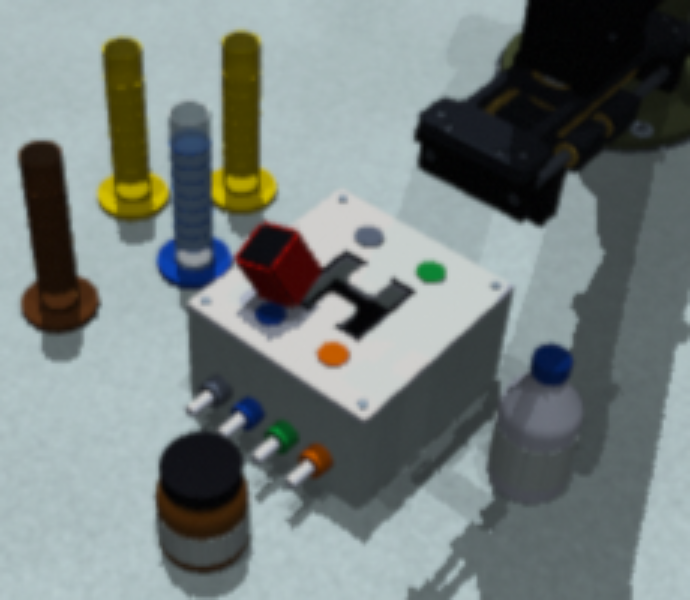

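View pics/top12.png

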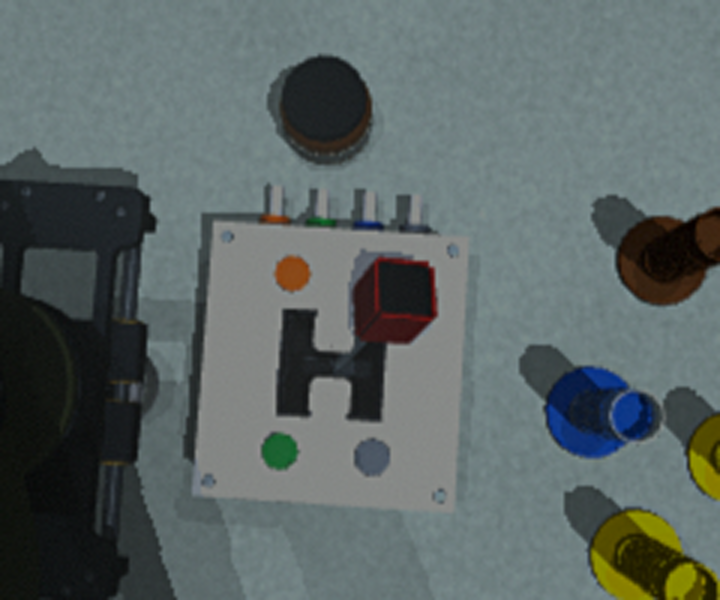

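Run:
```python
from h import *
f=lambda u,v:(u/3+200,v/3+110)
p=local(onplane("top",*f(407,287),.162));print(p, p[:2]/.151)
q=np.array([onplane("top",*f(*c),.162) for c in [(380,262),(434,264),(434,311),(379,312)]]).mean(0);q=local(q);print(q, np.arctan2(q[0],.14),np.arcsin(q[0]/.151))
```

```text
[ 0.04819422 -0.04412296  0.162     ] [ 0.319167   -0.29220501]
[ 0.04806523 -0.04397466  0.162     ] 0.33071423866224336 0.32394918747669593
```

```bash
python3 -c "
from bench import ctrl
ctrl.close_job()"
```

```text
the job is handed in; nothing more can be done
```

The lever is at the forward end of the third slot, by the blue disc, and I handed the job in at about 19 s of the 70 s. I moved the knob in three pushes:
- **Into line:** the open fingers straddled the knob front to back, but only the near finger pushed it forward to the crossbar.
- **Across:** the shut fingertips pushed its left pad over to the right leg.
- **Forward:** the shut fingertips pushed its near pad until the wrist force rose to 8 N at the end stop.

**Lever:** after I backed off, the top view put the lever at fore ≈ 0.32–0.33 and across ≈ 0.29 rad. These are camera estimates; the tasks's limits are 0.27 and 0.2 rad.

**Loose objects:** in the final pictures the bottle, the measuring cylinder and the jar stand upright, and I saw no shift against the earlier pictures. I compared these by eye and did not measure them.

**Robot:** the arm is clear above the table and touching nothing.

**One disagreement:** I reached the end stop about 12 mm further forward than I had worked out, probably because the fingertips are thinner than I assumed. Going by the force settled it, and none of the checks failed.

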